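# Slide the length-stop carriage to the end stop with its lock held down

## Task

On the strip-cutting guide, press the carriage's lock plate down with your fingertips and, keeping it down all the way, slide the carriage along the rail until its nose is fully home against the end stop. Then let go, so that the plate pops up and the carriage is locked there. Use only pushes, grasp nothing, and leave the hoop, the bowl and the jar where they stand.

Things in the scene. Friction and masses are not known exactly. Their poses are not given: they have to be found in the camera images.
- guide: The strip-cutting guide, fixed to the bench: plywood board 160 x 420 x 18 mm (x, y, z), aluminium rail along its middle. Origin: centre of the board's underside, at bench height. y runs along the rail from the carriage towards the end stop, z is up. A steel home latch, 54 mm high, stands on its +x side by the starting place, 52 to 74 mm from the rail's middle line.
- end_stop: Dark wooden block 96 x 30 mm, top 75 mm above the bench (screw head on it to 85 mm), clamped at another place on the rail each time; it does not move. Origin: at bench height below the middle of the face the carriage's nose meets; axes parallel to the guide's, block on the +y side. A steel catch arm, 55 mm high, reaches 65 mm back from it, 52 to 74 mm to the +x side of the rail's middle.
- plate_top (a point): Middle of the lock plate's top face; sinks with it. An aluminium push plate 88 mm (guide x) by 40 mm (guide y) at the middle of the carriage, top 68 mm above the bench when up, 60 mm when down. The carriage: light wooden block 96 (x) by 110 mm (y), deck 58 mm high.
- nose_inside (a point): Middle of the inner face of the carriage's nose, 75 mm above the bench, 30 mm ahead (guide +y) of the plate's middle. The nose is a block 96 mm wide (x), 25 mm thick (y), top 92 mm above the bench, rising at the carriage's leading end; fingers on the plate can push this face towards the end stop.
- carriage_nose (a point): Middle of the nose's front face, 58 mm above the bench, 55 mm ahead (guide +y) of the plate's middle. It moves with the carriage; the carriage is home when this point is at the end stop's face (y = 0 in the end stop's frame).
- carriage (a joint): Travel of the carriage along the rail, m: 0 at its locked start, growing towards the end stop, which it meets at 0.07 to 0.14. While locked it has 1.5 mm of play either way. Once free it slides with about 1.5 N of friction plus 6 N per m/s.
- lock_plate (a joint): How far the lock plate is pressed down, m: 0 up (locks), 0.008 fully down. Its spring takes about 2 N to start and 6 N fully down. Beyond 0.005 the lock lets go, at the start and at the end stop's catch alike. Let go with the nose within 2 mm of the stop, it springs up and locks; farther off, it stays held down or the carriage stays free.
- hoop: Loose bystander: a light bentwood hoop standing on the bench, 160 mm across, 65 mm high, open at both ends. Origin: centre of its underside.
- bowl: Loose bystander: a terracotta bowl, 110 mm across, 50 mm high. Origin: centre of its underside.
- jar: Loose bystander: a small jar with a white lid, 56 mm across, 75 mm high. Origin: centre of its underside.

How it is judged:
By the outcome, as a careful person would: the job done as asked, in the order asked, and still so for the second after the job is handed in, with the robot touching nothing.
It also fails if it takes over 38 s, if anything falls off the work surface, if the arm or the gripper's body presses on something with over 40 N, if the wrist force passes 120 N, or if a joint passes its speed limit or range.

## Robot

A 7-joint arm with a two-finger parallel gripper is mounted at the origin on the work surface. World frame = base frame: x ahead of the robot, y to its left, z up, the work surface at z = 0. Lengths are in mm, angles in rad, forces in N, time in s.
With the tool pointing down it reaches from about 400 to 875 mm from the base axis. Payload 4.4 kg.
Tool frame: the origin (TCP) lies midway between the tips of the shut fingers; the grasp point (between the pads) lies ctrl.tcp_to_grasp behind it (ctrl.tcp_to_grasp is the distance from the TCP to the grasp point, in mm); z points along the fingers, y is the line along which they close (so a half turn about z gives the same grasp; the last joint's range is limited). The gripper opens to 85 mm and grips with 20 to 120 N. Pads are 22 mm wide; open, the fingers measure 114 mm over their backs; the gripper's body (76 mm by 85 mm) begins 54 mm behind the grasp point. The pads swing forward as they close: fully open they stand 13 mm farther back than shut.
Start: joints at [1.2, 0.628, 0.038, 1.517, -0.027, 0.996, -0.02], TCP at [195.095, -620.045, 200.813] pointing down, gripper open.
Joint ranges: [-3.06, 3.06], [-0.37, 2.12], [-1.25, 1.32], [0.18, 2.47], [-1.1, 4.24], [0.23, 1.98], [-2.94, 2.94]. Speed limits (rad/s): [2.57, 2.57, 3.14, 3.14, 3.14, 3.14, 3.14].

## Interface

Orientations are given as [roll, pitch, yaw] about the fixed x, y, z axes, in that order (R = Rz(yaw) Ry(pitch) Rx(roll)).
In Python, from cell import ctrl, get_image, get_calibration, workorder, boxes_of, place_of gives the robot as it stands.
- The arm moves only by the tool play_rows, never from a script. Its argument "series" is a list that holds one entry, the list of rows, each a list of 7 numbers: the shift along the world's x, y, z in cm, then the turn, a rotation vector about the world's x, y, z in degrees, then the closure, from 0 (fully open) to 1 (shut). A call has 1 to 20 rows; each row shifts and turns the commanded pose from where the row before left it; what a row does not reach is not made up. A row lasts 1/8 s, in which the tool goes at most 62.5 mm and 10.7 degrees, less where a joint would pass 70% of its speed; a pose out of reach is approached as far as the arm can. A call with a gripper value outside its range is refused whole. The fingers move at their own pace and stop on an object; the grip force is fixed at half the most. Time passes only in rows, so rows that do not move let the fingers close. It gives the time, the measured TCP pose, the force, the opening and the grip force at its end, in the units of the state.
- ctrl.read_state(): the state, without advancing time (a new reading comes with each control period).
- get_image(name): name is "scene" or "top" or "wrist"; returns (picture, depth): 400x640x3 uint8, red, green, blue; 400x640 float32, mm along the optical axis (not along the pixel's ray), 0 where there is no reading.
- get_calibration(name): a dict with "K" (3x3 intrinsics, pixels), "R" (3x3) and "t" (3): a world point X has camera coordinates R X + t; the wrist camera has in their place "mount" (4x4, takes a point from camera to tool coordinates, whose origin is the TCP and whose axes are the flange's). Camera axes: x right, y down, z forward; pixel columns grow to the right and rows downward; lengths in mm; the calibration is good to about 2 mm. A picture is of the moment at which its call begins: read the wrist's pose just before it. get_calibration takes no time and is no camera call.
- workorder.finish_job(): hands the job in; it is judged then, once.
Trained networks look in the newest picture that a camera, given by its name, has taken for a name from the list of things; names that differ only in an ending like _2 or _b are one class to them, and where a whole thing is asked for, a point or a joint stands for the part that bears it (a point fixed in the world has none). Each returns a list of dicts, best first, with "p" (0 to 1); they miss things now and then, are a little off and sometimes report something else, mostly with a low value. They report only what shows in the picture. A call takes as long as a camera call.
- boxes_of(target, camera): "pixel" ([column, row] in pixels, amid what is visible of it).
- place_of(target, camera): "pixel" ([column, row] in pixels: a listed point, or the origin of a listed thing).
The state is a dict: "clock": time; "qpos": joint angles; "qd": joint speeds; "tau": joint torques, N m; "eef_pos": TCP position; "tool_rot": TCP orientation; "force": force on the tool from outside, world axes, zero at the start; "torque": the same for the moment, N m; "width": finger opening in mm; "gripper_force": force on a finger pad.
Only numpy, scipy, OpenCV 4.12 (cv2) and the standard library are available. Lean on these libraries where they do the work, as an engineer would, in place of code of your own. Each camera call takes 0.05 s, during which the arm holds its last target. There are 200 camera calls.

## Working session

There is one attempt and no reset: what is moved stays moved. The work goes in short steps, Python scripts to look and compute and a tool call to move; the robot and the scene stay as the last step left them, time stands still between calls to the robot, and variables do not carry over. Pictures are saved under pics/ and viewed, at most 10 in all, crops included, and the job is handed in when it is done.

Besides the shell and the picture viewer there is one more tool, called after "Emit:" in YAML: its name, and indented under it one key for each argument. play_rows: Moves the arm, as the interface text tells. Its arguments: {"type":"object","properties":{"series":{"type":"array"}},"required":["series"]}

```bash
mkdir -p pics
cat > h.py <<'E'
import numpy as np, cv2
from cell import ctrl, get_image, get_calibration, workorder, boxes_of, place_of
def ray_z(cam,px,z):
    c=get_calibration(cam);K,R,t=map(np.array,(c["K"],c["R"],c["t"]))
    d=R.T@np.linalg.inv(K)@[px[0],px[1],1];o=-R.T@t
    return o+d*(z-o[2])/d[2]
def deproj(cam,px,dep):
    c=get_calibration(cam);K,R,t=map(np.array,(c["K"],c["R"],c["t"]))
    return R.T@(np.linalg.inv(K)@[px[0],px[1],1]*dep-t)
E
python3 - <<'E'
from h import *
np.set_printoptions(precision=1,suppress=True)
s=ctrl.read_state();print(s["clock"],s["eef_pos"],s["tool_rot"],s["width"],s["force"],ctrl.tcp_to_grasp)
Z=dict(guide=0,end_stop=0,plate_top=68,nose_inside=75,carriage_nose=58,hoop=0,bowl=0,jar=0)
for cam in("top","scene"):
    im,d=get_image(cam);cv2.imwrite(f"pics/{cam}0.png",im[:,:,::-1]);np.save(f"{cam}0.npy",d)
    for n,z in Z.items():
        for r in place_of(n,cam)[:2]:
            p=r["pixel"];print(cam,n,round(r["p"],2),np.array(p),ray_z(cam,p,z),deproj(cam,p,d[int(p[1]),int(p[0])]))
E
```

```text
0.0 [ 194.9 -619.4  199.9] [-3.1  0.   0.3] 85.09399493550586 [-0.6  0.3  0.3] 18.700000000000003
top guide 0.66 [373.  203.4] [567.  -52.1   0. ] [565.2 -47.6  33.6]
top end_stop 0.58 [334.2 210.1] [552.9  43.7   0. ] [549.3  48.6  87. ]
top plate_top 0.7 [418. 197.] [ 575.6 -148.3   68. ] [ 576.  -149.6   62.2]
top nose_inside 0.68 [405.5 199.4] [ 570.4 -117.5   75. ] [ 569.4 -114.2   91.3]
top carriage_nose 0.57 [396.1 202.1] [565.6 -98.6  58. ] [565.2 -97.1  66. ]
top bowl 0.89 [324.6 138.7] [730.5  62.4   0. ] [729.5  62.7   5.1]
top jar 0.96 [260.5 232.4] [503.  225.1   0. ] [503.  218.   76.4]
scene guide 0.84 [258.2 217.2] [544.6 -51.7  -0. ] [579.3 -49.4  31.1]
scene end_stop 0.98 [290.1 212.6] [533.9  30.7   0. ] [568.4  30.   30.7]
scene plate_top 0.83 [212.9 210.1] [ 585.5 -155.2   68. ] [ 584.1 -155.4   66.8]
scene plate_top 0.72 [237.9 207.8] [582.2 -95.6  68. ] [605.6 -93.   88.2]
scene nose_inside 0.97 [226.9 204.1] [ 574.4 -121.5   75. ] [ 590.8 -119.3   88.9]
scene carriage_nose 0.65 [237.7 207.7] [570.2 -97.4  58. ] [605.4 -93.4  88.3]
scene hoop 0.91 [239.4 280.4] [753.9 -93.9   0. ] [752.8 -94.1  -1.2]
scene bowl 0.71 [308.  267.8] [729.4  62.9   0. ] [732.4  62.7   3.3]
scene bowl 0.52 [237.7 206.8] [ 499.3 -105.2    0. ] [ 518.8 -103.    16.8]
scene jar 0.72 [358.9 205.4] [520.9 212.9   0. ] [534.6 210.2  12.1]
scene jar 0.69 [227.3 205.1] [ 490.1 -132.6    0. ] [ 598.4 -117.6   92.3]
```

View pics/top0.png

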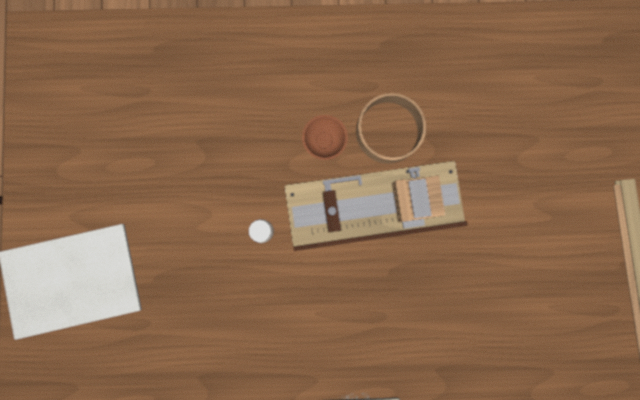

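View pics/scene0.png

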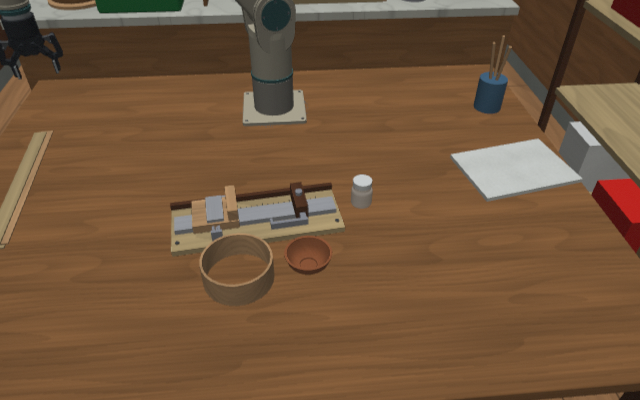

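The top view shows the carriage plate near (418,197), the end stop near (332,211), the bowl near (325,137), the hoop near (392,127) and the jar near (260,232). The scene view agrees. Next I'll refine the guide's direction and key positions from depth.

Run:
```python
from h import *
np.set_printoptions(precision=1,suppress=True)
d=np.load("top0.npy");c=get_calibration("top");K,R,t=map(np.array,(c["K"],c["R"],c["t"]))
v,u=np.mgrid[:400,:640]
P=((np.stack([u,v,np.ones_like(u)],-1)@np.linalg.inv(K).T)*d[...,None]-t)@R
x,y,z=P[...,0],P[...,1],P[...,2]
m=(z>9)&(z<120)&(d>0)&(y>-270)&(y<180)&(x>450)&(x<670)
n,l,st,_=cv2.connectedComponentsWithStats(m.astype(np.uint8))
k=1+st[1:,4].argmax();m=l==k
print("table z",np.median(z[300:330,300:400]))
r=cv2.minAreaRect(np.c_[x[m],y[m]].astype(np.float32));print(r)
B=cv2.boxPoints(r);print(B)
e=max(((B[i]-B[i-1]) for i in range(4)),key=np.linalg.norm);e=e*np.sign(e[1])/np.linalg.norm(e)
yaw=np.arctan2(-e[0],e[1]);print("yaw",yaw,np.degrees(yaw))
o=np.array(r[0]);gx=np.array([e[1],-e[0]])
Q=np.c_[x[m],y[m]]-o;a=Q@gx;b=Q@e;zz=z[m]
for lo in range(-210,210,6):
    s=(b>=lo)&(b<lo+6)&(abs(a)<30)
    print(lo+3,np.median(zz[s]).round(1),end="; ")
print()
s=(zz>82)&(zz<100)&(b<60);print("nose",o+gx*a[s].mean()+e*b[s].mean(),a[s].mean(),b[s].min(),b[s].max())
s=(zz>68)&(zz<82)&(b>40);print("stop",a[s].mean(),a[s].min(),a[s].max(),b[s].min(),b[s].max())
print("center world",o,"e",e)
for nme,p in(("plate",(575.6,-148.3)),("plate_s",(585.5,-155.2)),("nose_in",(570.4,-117.5)),("nin_s",(574.4,-121.5)),("cn",(565.6,-98.6)),("stop",(552.9,43.7)),("stop_s",(533.9,30.7))):
    q=np.array(p)-o;print(nme,q@gx,q@e)
```

```text
table z 0.20821696400865652
((561.7703857421875, -52.980224609375), (160.43331909179688, 420.5699768066406), 6.829700946807861)
[[ 457.1  146.3]
 [ 507.1 -271.3]
 [ 666.4 -252.2]
 [ 616.4  165.4]]
yaw 0.11920089 6.8297076
-207 17.6; -201 27.6; -195 31.7; -189 31.6; -183 30.9; -177 31.5; -171 31.5; -165 31.0; -159 32.6; -153 57.8; -147 57.7; -141 58.0; -135 58.0; -129 58.0; -123 59.0; -117 68.1; -111 68.1; -105 68.0; -99 67.4; -93 68.2; -87 67.8; -81 66.9; -75 58.6; -69 91.5; -63 91.9; -57 92.0; -51 92.2; -45 65.9; -39 31.0; -33 31.8; -27 31.1; -21 31.7; -15 31.3; -9 31.8; -3 31.8; 3 32.1; 9 31.5; 15 31.7; 21 32.1; 27 31.2; 33 31.8; 39 31.8; 45 30.9; 51 31.1; 57 32.0; 63 30.9; 69 31.2; 75 31.6; 81 32.0; 87 31.7; 93 73.5; 99 75.5; 105 75.6; 111 76.1; 117 75.2; 123 71.9; 129 32.1; 135 31.3; 141 32.0; 147 32.0; 153 32.2; 159 31.7; 165 31.5; 171 31.8; 177 32.1; 183 31.7; 189 32.2; 195 31.5; 201 19.4; 207 18.2; 
nose [ 567.9 -108.2] -0.44959983237465667 -69.41293217891709 -43.6653606018477
stop -0.5788086403574355 -47.94785785919387 47.64350716577028 93.73026958518533 124.10001100037374
center world [561.8 -53. ] e [-0.1  1. ]
plate 2.396165396122182 -96.2879824079295
plate_s 11.405374767480318 -104.31631575671034
nose_in 0.8957638724128394 -65.0881630606671
nin_s 4.391704468278089 -69.53545404744345
cn -1.6226097786445957 -45.75146821212965
stop 2.6896551622430476 97.0490323096792
stop_s -17.7214642317613 86.40073816630047
```

Emit:
play_rows:
  series:
    - [[2.5,3.2,-0.2,0,0,5.3,0.5],[2.5,3.2,-0.2,0,0,5.3,1],[2.5,3.2,-0.2,0,0,5.3,1],[2.5,3.2,-0.2,0,0,5.3,1],[2.5,3.2,-0.2,0,0,5.3,1],[2.5,3.2,-0.2,0,0,5.3,1],[2.5,3.2,-0.2,0,0,5.3,1],[2.5,3.2,-0.2,0,0,5.3,1],[2.5,3.2,-0.2,0,0,5.3,1],[2.5,3.2,-0.2,0,0,5.3,1],[2.5,3.2,-0.2,0,0,5.3,1],[2.5,3.2,-0.2,0,0,5.3,1],[2.5,3.2,-0.2,0,0,5.3,1],[2.5,3.2,-0.2,0,0,5.3,1],[2.5,3.2,-0.2,0,0,5.3,1],[0,0,0,0,0,0,1],[0,0,0,0,0,0,1]]

```text
clock: 3.02
eef_pos: [569.5, -140.9, 170.7]
tool_rot: [-3.141, 0.001, 1.691]
force: [-0.7, -0.2, 0.9]
width: 0.3
gripper_force: 0.0
```

Emit:
play_rows:
  series:
    - [[0.1,0.1,-2,0,0,0,1],[0.1,0.1,-2,0,0,0,1],[0.05,0.05,-2,0,0,0,1],[0,0,-1,0,0,0,1],[0,0,0,0,0,0,1]]

```text
clock: 3.65
eef_pos: [571.7, -138.6, 100.4]
tool_rot: [-3.14, 0.0, 1.691]
force: [0.4, 0.8, -0.3]
width: -0.2
gripper_force: 0.0
```

Run:
```python
from h import *
np.set_printoptions(precision=1,suppress=True)
s=ctrl.read_state();print(s["clock"],s["eef_pos"],s["force"])
im,d=get_image("wrist");cv2.imwrite("pics/w1.png",im[:,:,::-1])
from scipy.spatial.transform import Rotation as Ro
c=get_calibration("wrist");K,M=np.array(c["K"]),np.array(c["mount"])
for n in("plate_top","nose_inside"):
    for r in place_of(n,"wrist")[:1]:
        p=r["pixel"];ray=np.linalg.inv(K)@[p[0],p[1],1]
        W=Ro.from_euler("xyz",s["tool_rot"]).as_matrix();E=np.array(s["eef_pos"])
        dd=W@M[:3,:3]@ray;o=W@M[:3,3]+E;zz={"plate_top":68,"nose_inside":75}[n]
        X=o+dd*(zz-o[2])/dd[2];q=X[:2]-[561.7,-53];e=np.array([-.1189,.9929]);print(n,r["p"],p,X,q@[.9929,.1189],q@e)
```

```text
3.65 [ 571.7 -138.6  100.4] [ 0.4  0.8 -0.3]
plate_top 0.81 [311.9, 240.1] [ 570.1 -158.    68. ] -4.128849089842748 -105.2375527717372
nose_inside 0.84 [316.1, 199.8] [ 569.3 -123.4   75. ] -0.852614961841647 -70.77609824260729
```

View pics/w1.png

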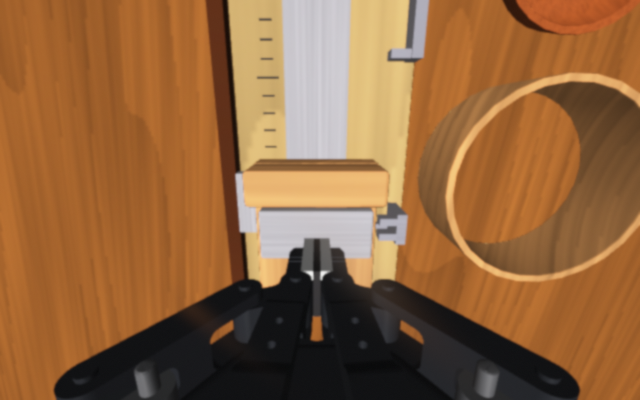

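The wrist view shows the shut tips near (317,245), centred over the plate. The nose edge runs near row 207, and the hoop is clear at right. Pressing now.

Emit:
play_rows:
  series:
    - [[0,0,-1,0,0,0,1],[0,0,-1,0,0,0,1],[0,0,-0.8,0,0,0,1],[0,0,-0.4,0,0,0,1],[0,0,-0.4,0,0,0,1],[0,0,-0.4,0,0,0,1],[0,0,-0.1,0,0,0,1],[0,0,0,0,0,0,1]]

```text
clock: 4.8
eef_pos: [572.6, -137.6, 59.8]
tool_rot: [3.141, -0.0, 1.692]
force: [0.3, 1.1, -0.3]
width: 0.2
gripper_force: 0.0
```

Run:
```python
from h import *
np.set_printoptions(precision=2,suppress=True)
for i in range(3):
    s=ctrl.read_state();print(s["clock"],s["eef_pos"],s["force"],s["torque"])
    im,d=get_image("wrist") if i<2 else get_image("scene")
    if i==1: cv2.imwrite("pics/w2.png",im[:,:,::-1])
cv2.imwrite("pics/s2.png",cv2.resize(im[160:260,150:350,::-1],(800,400),interpolation=cv2.INTER_CUBIC))
```

```text
4.8 [ 572.65 -137.56   59.82] [ 0.33  1.13 -0.35] [-0.01 -0.    0.06]
4.85 [ 572.73 -137.57   59.95] [-0.15  0.15 -0.34] [-0.03  0.02 -0.02]
4.9 [ 572.73 -137.58   60.  ] [-0.27 -0.28  0.89] [ 0.01  0.03 -0.05]
```

View pics/w2.png

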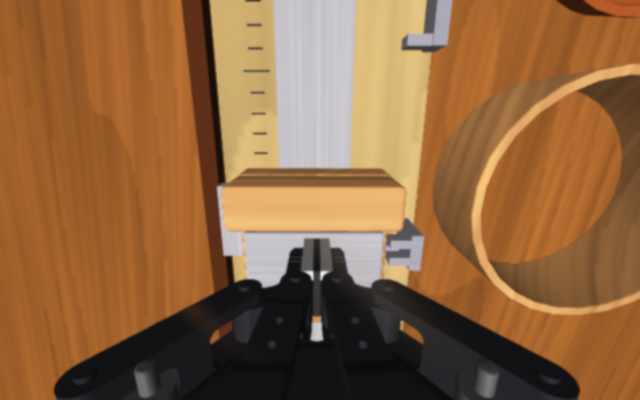

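View pics/s2.png

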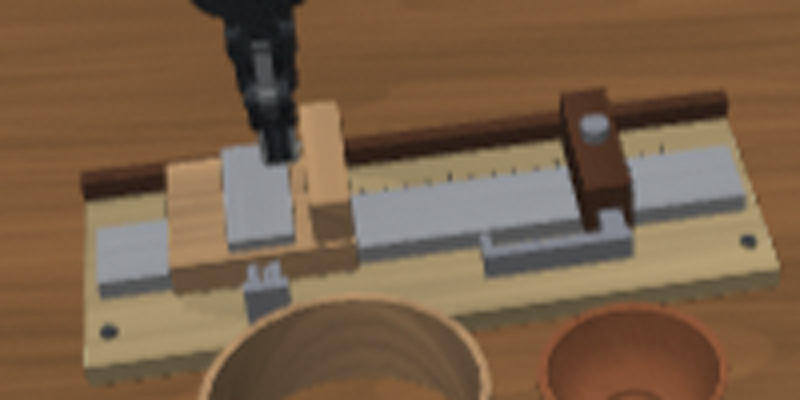

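The wrist view shows the tips over the plate near (317,245). In the scene crop the tip (280,155) looks as if it is hovering above the plate, and the force is about zero. I'll measure the real tip height from the scene depth.

Run:
```python
from h import *
np.set_printoptions(precision=1,suppress=True)
for cam in("scene","top"):
    im,d=get_image(cam)
    c=get_calibration(cam);K,R,t=map(np.array,(c["K"],c["R"],c["t"]))
    v,u=np.mgrid[:400,:640]
    P=((np.stack([u,v,np.ones_like(u)],-1)@np.linalg.inv(K).T)*d[...,None]-t)@R
    m=(d>0)&(abs(P[...,0]-572)<70)&(abs(P[...,1]+140)<75)
    dark=m&(im.max(-1)<75)
    Q=P[dark];i=Q[:,2].argsort()[:400:6] if len(Q) else []
    print(cam,len(Q));print(np.c_[Q,u[dark],v[dark],im[dark]][i][:26].astype(int).tolist())
    g=m&(P[...,2]>62)&(P[...,2]<80);print("62-80mm n",g.sum(),P[g].mean(0))
    for b in range(-123,-66,6):
        q=(P[...,:2]-[561.7,-53]);a=q@[.9929,.1189];bb=q@[-.1189,.9929]
        for lo,hi in((-45,-22),(22,45)):
            s=(d>0)&(a>lo)&(a<hi)&(abs(bb-b)<3);print(b,lo,s.sum(),np.median(P[s][:,2]) if s.any() else None,end="; ")
    print()
```

```text
scene 2260
[[503, -88, 25, 243, 200, 72, 57, 41], [585, -137, 98, 219, 200, 49, 50, 50], [588, -141, 101, 217, 200, 45, 47, 48], [585, -140, 105, 217, 198, 24, 28, 28], [587, -133, 109, 220, 197, 28, 30, 31], [585, -135, 111, 219, 196, 34, 36, 39], [586, -137, 115, 218, 195, 27, 29, 30], [581, -128, 115, 222, 193, 62, 64, 64], [579, -128, 117, 222, 192, 56, 58, 58], [587, -129, 121, 221, 193, 32, 34, 35], [589, -128, 125, 221, 192, 31, 32, 33], [606, -130, 139, 219, 192, 27, 30, 30], [607, -135, 140, 217, 192, 25, 26, 28], [609, -121, 144, 223, 191, 57, 50, 45], [616, -126, 153, 220, 190, 22, 24, 26], [618, -128, 155, 219, 190, 24, 27, 29], [619, -132, 156, 217, 190, 19, 20, 23], [588, -143, 158, 213, 181, 59, 62, 63], [588, -118, 159, 224, 180, 72, 55, 40], [623, -136, 160, 215, 190, 18, 19, 19], [579, -125, 161, 221, 177, 26, 29, 32], [588, -122, 162, 222, 179, 25, 27, 28], [588, -146, 164, 211, 179, 26, 28, 29], [595, -148, 167, 210, 180, 25, 25, 27], [631, -139, 169, 213, 189, 15, 17, 19], [588, -121, 171, 222, 176, 25, 25, 28]]
62-80mm n 443 [ 587.5 -147.6   68. ]
-123 -45 36 51
[... 1590 characters left out ...]
0, 173, 60, 60, 65], [536, -126, 202, 423, 212, 36, 39, 40]]
62-80mm n 152 [ 565.7 -119.8   68.9]
-123 -45 21 512.0963950922926; -123 22 26 472.77261933322427; -117 -45 10 513.7369445965097; -117 22 52 471.0777395337033; -111 -45 21 538.1780031492655; -111 22 81 467.9127876872295; -105 -45 38 544.8821770229011; -105 22 39 469.0229199799867; -99 -45 53 551.9091238507824; -99 22 41 468.9194425527239; -93 -45 64 551.4827108543889; -93 22 41 467.8015543729452; -87 -45 98 550.6737364432593; -87 22 52 466.7020645880003; -81 -45 122 547.3125237924983; -81 22 70 459.59417617656175; -75 -45 133 545.4164593300031; -75 22 76 459.8648436396426; -69 -45 157 542.5341690343515; -69 22 74 447.2082234577314;
```

Run:
```python
from h import *
np.set_printoptions(precision=1,suppress=True)
c=get_calibration("scene");K,R,t=map(np.array,(c["K"],c["R"],c["t"]))
for X in((587,-137,60),(587,-137,80),(587,-137,100)):
    p=K@(R@np.array(X)+t);print(X,p[:2]/p[2])
im,d=get_image("wrist");c=get_calibration("wrist");K,M=np.array(c["K"]),np.array(c["mount"]);print(M)
for v in range(225,300,6):
    print(v,end=": ")
    for u in(296,305,311,317,323,329):
        q=M[:3,:3]@(np.linalg.inv(K)@[u,v,1]*d[v,u])+M[:3,3];print(q,im[v,u].mean().round(),end=" ")
    print()
im,d=get_image("scene")
print(im[190:212,219].tolist(),d[190:212,219],d[190:212,212])
```

```text
(587, -137, 60) [220.9 212.6]
(587, -137, 80) [219.9 206.3]
(587, -137, 100) [218.9 199.9]
[[  -0.    -1.    -0.3   72.3]
 [   1.    -0.    -0.    -0.4]
 [  -0.    -0.3    1.  -172.1]
 [   0.     0.     0.     1. ]]
225: [ 17.8 -11.1 -30.9] 183.0 [ 17.8  -6.4 -31. ] 184.0 [ 17.9  -3.2 -31.2] 183.0 [ 17.8  -0.1 -30.8] 183.0 [ 17.7   3.1 -30.7] 183.0 [ 17.5   6.3 -30.1] 183.0 
231: [  3.5 -13.2  -4.2] 140.0 [ 3.4 -7.6 -4.1] 139.0 [ 3.9 -3.8 -5.2] 139.0 [ 3.4 -0.  -4. ] 140.0 [ 3.4  3.8 -3.9] 140.0 [ 3.1  7.6 -3.3] 140.0 
237: [  0.9 -13.   -7.7] 202.0 [ 0.7 -7.5 -7.1] 181.0 [ 0.7 -3.8 -7.1] 180.0 [ 0.9 -0.  -7.6] 174.0 [ 0.4  3.7 -6.5] 179.0 [ 0.5  7.5 -6.8] 190.0 
243: [ -3.5 -13.2  -7. ] 198.0 [ 11.9  -6.1 -40.5] 97.0 [ 11.6  -3.1 -39.9] 92.0 [ 11.5  -0.1 -39.6] 38.0 [ 11.2   2.9 -38.9] 97.0 [ 11.9   5.9 -40.5] 136.0 
249: [  7.7 -10.8 -38.5] 34.0 [ 11.3  -5.9 -46. ] 91.0 [ 11.2  -3.  -45.7] 91.0 [ 11.4  -0.1 -46.2] 34.0 [ 11.8   2.8 -47.1] 95.0 [ 11.5   5.6 -46.5] 90.0 
255: [  7.6 -10.4 -44.9] 23.0 [ 11.4  -5.6 -52.5] 90.0 [ 11.9  -2.9 -53.4] 90.0 [ 11.3  -0.1 -52.3] 30.0 [ 11.6   
[... 1094 characters left out ...]
 2.1 -76.8] 28.0 [ 12.9   3.9 -86.8] 19.0 
[[24, 25, 27], [26, 28, 29], [27, 29, 30], [33, 35, 37], [32, 34, 36], [36, 37, 40], [36, 40, 40], [28, 29, 32], [33, 37, 38], [30, 31, 33], [49, 51, 51], [109, 111, 114], [147, 149, 154], [147, 149, 154], [147, 149, 154], [146, 148, 153], [147, 149, 154], [146, 149, 154], [147, 150, 154], [147, 150, 154], [148, 150, 155], [147, 150, 155]] [1166.9 1188.1 1189.4 1217.3 1216.1 1213.6 1219.6 1219.6 1225.8 1224.5
 1229.3 1231.1 1269.2 1270.3 1264.7 1260.  1256.6 1253.7 1250.9 1249.8
 1244.  1243.4] [1182.4 1186.1 1403.7 1403.4 1394.5 1393.2 1390.2 1285.3 1280.8 1277.1
 1276.3 1268.8 1267.5 1264.7 1261.7 1259.1 1261.4 1256.4 1250.9 1247.1
 1245.6 1247.4]
```

Run:
```python
from h import *
from scipy.spatial.transform import Rotation as Ro
s=ctrl.read_state();W=Ro.from_euler("xyz",s["tool_rot"]).as_matrix();E=np.array(s["eef_pos"]);print(s["clock"],E)
v,u=np.mgrid[:400,:640];ray0=np.stack([u,v,np.ones_like(u)],-1)
for cam in("scene","wrist"):
    im,d=get_image(cam);c=get_calibration(cam)
    C=(ray0@np.linalg.inv(np.array(c["K"])).T)*d[...,None]
    if cam=="wrist": M=np.array(c["mount"]);T=C@M[:3,:3].T+M[:3,3]
    else: T=((C-np.array(c["t"]))@np.array(c["R"])-E)@W
    m=(d>0)&(im.max(-1)<90)&(abs(T[...,0])<60)&(abs(T[...,1])<75)&(T[...,2]<-33)&(T[...,2]>-150)
    Q=T[m];print(cam)
    for z in range(-40,-150,-8):
        a=Q[(Q[:,2]<=z+4)&(Q[:,2]>z-4)]
        if len(a)>2: print(z,len(a),np.percentile(a[:,0],[3,97]).round(),np.percentile(a[:,1],[3,97]).round())
```

```text
5.15 [ 572.68625415 -137.56985345   59.93736952]
scene
-40 17 [-8.  9.] [ 7. 16.]
-48 23 [-9. 10.] [ 6. 18.]
-56 24 [-9. 11.] [ 7. 18.]
-64 8 [-5.  7.] [13. 19.]
-80 16 [-13.  12.] [17. 37.]
-88 6 [-10.  13.] [29. 43.]
-96 27 [-15.  17.] [-1. 49.]
-104 37 [-16.  16.] [11. 56.]
-112 26 [-15.  16.] [16. 62.]
-120 73 [-15.  17.] [18. 66.]
-128 66 [-18.  20.] [-6. 63.]
-136 72 [-18.  19.] [13. 50.]
-144 36 [-10.  10.] [35. 46.]
wrist
-40 195 [ 7. 12.] [-13.  12.]
-48 293 [ 7. 12.] [-13.  12.]
-56 334 [ 7. 12.] [-13.  12.]
-64 457 [-9. 12.] [-7.  6.]
-72 723 [-1. 14.] [-21.  20.]
-80 2682 [-7. 14.] [-33.  32.]
-88 4706 [-8. 13.] [-37.  37.]
-96 4115 [-7. 18.] [-44.  44.]
-104 8067 [-5. 18.] [-49.  49.]
-112 9265 [ 4. 18.] [-55.  54.]
-120 10466 [ 5. 20.] [-58.  57.]
-128 3264 [18. 21.] [-19.  18.]
```

Both cameras agree that the real fingertips end about 38 mm short of the reported TCP, so the plate has not been touched yet. I'll go on down and watch the force.

Emit:
play_rows:
  series:
    - [[0,0,-1,0,0,0,1],[0,0,-1,0,0,0,1],[0,0,-0.5,0,0,0,1],[0,0,-0.3,0,0,0,1],[0,0,-0.3,0,0,0,1],[0,0,-0.2,0,0,0,1],[0,0,0,0,0,0,1]]

```text
clock: 6.12
eef_pos: [572.6, -137.8, 29.2]
tool_rot: [3.141, 0.001, 1.692]
force: [-5.3, 0.3, 21.3]
width: 0.0
gripper_force: 10.6
```

Run:
```python
from h import *
im,d=get_image("scene");c=get_calibration("scene");s=ctrl.read_state();print(s["clock"],s["eef_pos"],s["force"],s["torque"])
v,u=np.mgrid[:400,:640];C=(np.stack([u,v,np.ones_like(u)],-1)@np.linalg.inv(np.array(c["K"])).T)*d[...,None]
P=(C-np.array(c["t"]))@np.array(c["R"]);q=P[...,:2]-[561.7,-53];a=q@[.9929,.1189];b=q@[-.1189,.9929]
for lo in range(-117,-78,6):
    m=(d>0)&(a>15)&(a<42)&(abs(b-lo)<3)&(P[...,2]<90);print(lo,m.sum(),np.median(P[m][:,2]).round(1))
cv2.imwrite("pics/s3.png",cv2.resize(im[160:260,150:350,::-1],(800,400),interpolation=cv2.INTER_CUBIC))
```

```text
6.175 [ 572.60675472 -137.81722685   29.23466443] [-6.26142039  0.99179987 20.67672907] [ 0.10921582  1.29418361 -0.02735888]
-117 19 60.0
-111 20 59.8
-105 17 59.9
-99 22 59.8
-93 23 59.3
-87 35 60.4
-81 37 58.5
```

View pics/s3.png

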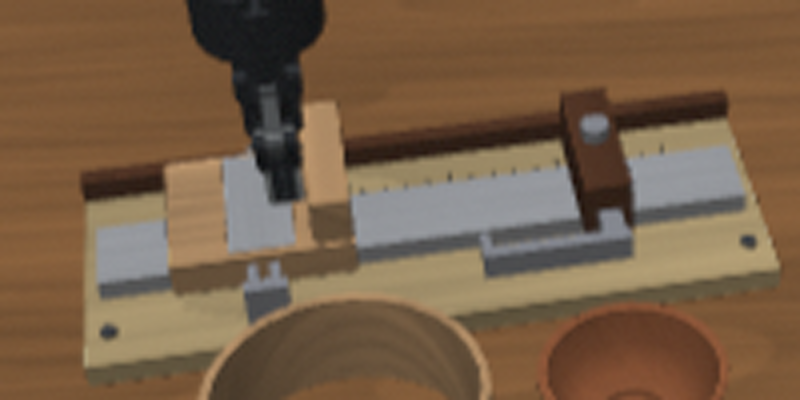

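The scene depth puts the plate at about 60 mm, which is fully down, and the tips (285,195 in the crop) sit on it just behind the nose. I'll ease the press slightly and slide towards the stop.

Emit:
play_rows:
  series:
    - [[0,0,0.05,0,0,0,1],[-0.06,0.5,0,0,0,0,1],[-0.06,0.5,0,0,0,0,1],[-0.12,1.0,0,0,0,0,1],[-0.12,1.0,0,0,0,0,1],[-0.12,1.0,0,0,0,0,1],[0,0,0,0,0,0,1]]

```text
clock: 7.05
eef_pos: [567.7, -97.2, 29.3]
tool_rot: [3.141, 0.001, 1.693]
force: [-6.0, 0.7, 18.1]
width: -0.0
gripper_force: 9.1
```

```bash
cat > chk.py <<'E'
from h import *
im,d=get_image("scene");c=get_calibration("scene");s=ctrl.read_state();print(s["clock"],s["eef_pos"],s["force"])
v,u=np.mgrid[:400,:640];C=(np.stack([u,v,np.ones_like(u)],-1)@np.linalg.inv(np.array(c["K"])).T)*d[...,None]
P=(C-np.array(c["t"]))@np.array(c["R"]);q=P[...,:2]-[561.7,-53];a=q@[.9929,.1189];b=q@[-.1189,.9929]
E=np.array(s["eef_pos"])[:2]-[561.7,-53];print("tcp a,b",E@[.9929,.1189],E@[-.1189,.9929])
for lo in range(-117,130,6):
    m=(d>0)&(a>18)&(a<42)&(abs(b-lo)<3)&(P[...,2]<95)
    if m.any() : print(lo,m.sum(),np.median(P[m][:,2]).round(1),end="; ")
E
python3 chk.py
```

```text
7.1 [567.67392124 -97.229341    29.26954931] [-5.92555198  0.55032006 19.07871082]
tcp a,b 0.6726377531312279 -44.625611915691486
-117 17 30.2; -111 17 57.4; -105 16 58.0; -99 16 57.6; -93 19 57.6; -87 23 57.5; -81 22 57.7; -75 25 58.1; -69 24 58.6; -63 21 60.2; -57 22 58.9; -51 28 59.1; -45 26 58.4; -39 26 58.1; -33 23 58.3; -27 24 90.5; -21 19 90.6; -15 26 90.7; -9 22 89.8; -3 26 21.5; 3 25 21.8; 9 25 20.1; 15 28 21.7; 21 26 19.7; 27 20 27.1; 33 8 32.2; 39 18 28.1; 45 16 29.4; 51 12 27.2; 57 18 27.0; 63 15 27.6; 69 14 24.9; 75 17 29.0; 81 16 28.9; 87 15 26.8; 93 37 61.3; 99 15 74.1; 105 16 74.7; 111 12 74.9; 117 17 74.8; 123 12 21.9; 129 24 21.6;
```

Emit:
play_rows:
  series:
    - [[-0.12,1.0,0,0,0,0,1],[-0.12,1.0,0,0,0,0,1],[-0.12,1.0,0,0,0,0,1],[-0.12,1.0,0,0,0,0,1],[-0.12,1.0,0,0,0,0,1],[-0.12,1.0,0,0,0,0,1],[-0.12,1.0,0,0,0,0,1],[-0.12,1.0,0,0,0,0,1],[-0.06,0.5,0,0,0,0,1],[-0.04,0.3,0,0,0,0,1],[-0.02,0.2,0,0,0,0,1],[0,0,0,0,0,0,1]]

```text
clock: 8.6
eef_pos: [557.1, -8.2, 29.2]
tool_rot: [3.141, 0.002, 1.692]
force: [-4.1, -1.2, 19.6]
width: -0.1
gripper_force: 9.4
```

```bash
python3 chk.py
```

```text
8.65 [557.0977453   -8.14132538  29.24299103] [-4.3933853  -1.40942212 18.98100674]
tcp a,b 0.7641177203771169 45.087386109624816
-117 23 24.7; -111 7 31.9; -105 15 27.8; -99 10 31.5; -93 18 26.6; -87 28 21.8; -81 29 22.6; -75 29 22.0; -69 25 23.5; -63 28 20.4; -57 26 21.8; -51 28 20.0; -45 25 21.6; -39 26 21.3; -33 25 19.9; -27 27 25.4; -21 21 57.0; -15 24 56.2; -9 21 56.8; -3 22 57.2; 3 27 56.7; 9 20 58.6; 15 22 59.4; 21 21 57.9; 27 22 59.6; 33 16 59.7; 39 16 60.3; 45 14 59.9; 51 15 58.0; 57 23 60.6; 63 16 92.1; 69 15 91.8; 75 16 92.4; 81 12 90.7; 87 9 26.2; 93 37 57.9; 99 17 76.2; 105 16 74.7; 111 16 75.0; 117 15 74.4; 123 14 24.3; 129 26 21.8;
```

Emit:
play_rows:
  series:
    - [[-0.04,0.3,0,0,0,0,1],[-0.04,0.3,0,0,0,0,1],[-0.04,0.3,0,0,0,0,1],[-0.02,0.2,0,0,0,0,1],[0,0,0,0,0,0,1]]

```text
clock: 9.28
eef_pos: [556.1, 0.1, 29.2]
tool_rot: [3.141, 0.004, 1.69]
force: [-3.7, -6.9, 17.7]
width: 0.2
gripper_force: 9.0
```

Emit:
play_rows:
  series:
    - [[-0.02,0.2,0,0,0,0,1],[-0.02,0.2,0,0,0,0,1],[-0.02,0.2,0,0,0,0,1],[0,0,0,0,0,0,1]]

```text
clock: 9.78
eef_pos: [556.1, 1.0, 29.2]
tool_rot: [3.141, 0.01, 1.687]
force: [-1.8, -14.6, 16.2]
width: 0.1
gripper_force: 10.6
```

```bash
python3 chk.py
```

```text
9.825 [556.07222886   1.04039537  29.21023293] [ -0.40429252 -13.87925186  16.84262962]
tcp a,b 0.8375890443511558 54.32585055352503
-117 22 27.2; -111 6 32.2; -105 16 30.0; -99 10 32.2; -93 17 28.0; -87 26 21.8; -81 26 22.8; -75 30 22.3; -69 28 21.7; -63 28 19.2; -57 27 21.4; -51 30 22.2; -45 25 21.6; -39 29 20.4; -33 25 22.3; -27 27 21.8; -21 32 24.7; -15 26 56.8; -9 20 57.9; -3 24 57.3; 3 23 55.9; 9 21 57.7; 15 24 58.0; 21 21 58.2; 27 22 59.5; 33 16 59.5; 39 16 60.3; 45 17 59.2; 51 16 59.6; 57 18 58.9; 63 18 58.8; 69 27 90.4; 75 15 90.6; 81 15 91.9; 87 17 92.5; 93 10 76.1; 99 16 74.8; 105 15 74.7; 111 14 74.9; 117 17 74.9; 123 12 23.5; 129 24 22.7;
```

Emit:
play_rows:
  series:
    - [[0.03,-0.25,0,0,0,0,1],[0,0,0,0,0,0,1],[0,0,0.3,0,0,0,1],[0,0,0.3,0,0,0,1],[0,0,0.4,0,0,0,1],[0,0,0.5,0,0,0,1],[0,0,0.5,0,0,0,1],[0.02,-0.2,1,0,0,0,1],[0.04,-0.3,2,0,0,0,1],[0,0,3,0,0,0,1],[0,0,4,0,0,0,1],[0,0,0,0,0,0,1]]

```text
clock: 11.32
eef_pos: [558.4, 2.3, 150.1]
tool_rot: [3.135, 0.0, 1.692]
force: [0.4, -0.9, 0.3]
width: -0.2
gripper_force: 0.0
```

```bash
python3 chk.py; python3 -c "
from h import *
im,d=get_image('scene');cv2.imwrite('pics/s4.png',cv2.resize(im[150:300,150:390,::-1],(800,500),interpolation=cv2.INTER_CUBIC))"
```

```text
11.375 [556.89545775   2.04763421 148.40354168] [ 0.44281869 -0.09827761 -0.69605552]
tcp a,b 1.7747337121795757 55.22805608304389
-117 21 26.6; -111 7 31.2; -105 15 29.6; -99 11 30.1; -93 17 27.5; -87 28 21.6; -81 25 20.6; -75 29 19.3; -69 27 23.6; -63 26 21.7; -57 26 21.5; -51 28 20.4; -45 24 20.0; -39 26 22.3; -33 26 22.7; -27 29 22.2; -21 28 23.1; -15 29 55.8; -9 23 57.1; -3 20 57.0; 3 25 57.7; 9 22 56.2; 15 26 57.7; 21 23 67.7; 27 22 67.4; 33 19 67.8; 39 14 69.2; 45 17 67.3; 51 18 67.8; 57 14 62.9; 63 16 58.7; 69 27 90.0; 75 15 92.0; 81 16 90.8; 87 18 92.2; 93 8 76.3; 99 16 75.0; 105 15 74.5; 111 15 75.2; 117 16 75.7; 123 14 22.0; 129 23 20.2;
```

View pics/s4.png

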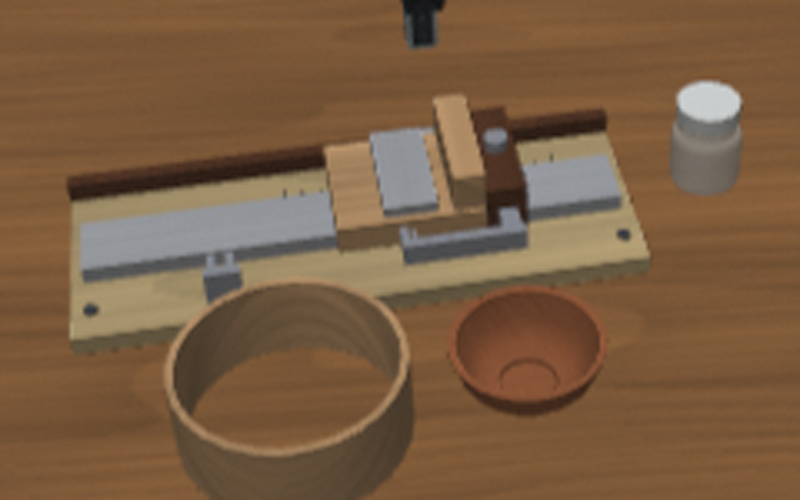

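The picture shows the nose (460,150) against the end stop (495,150) and the plate (405,170) up at about 68 mm. The hoop, bowl and jar have not been touched, and the tool is clear above. Handing in.

```bash
python3 -c "
from cell import workorder
print(workorder.finish_job())"
```

```text
the job is handed in; nothing more can be done
None
```

The carriage is home against the end stop with its lock plate up at about 68 mm, and I handed the job in at about 11.4 s; the hoop, bowl and jar were not touched, and the hand-in gave no verdict.

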